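# Secure a stage-lamp hanging bracket: wing nut and R-clip

## Robot

A 6-joint arm with a two-finger parallel gripper is mounted at the origin on the work surface. World frame = base frame: x ahead of the robot, y to its left, z up, the work surface at z = 0. Lengths are in m, angles in rad, forces in N, time in s.
With the tool pointing down it reaches from about 0.275 to 0.75 m from the base axis. Payload 10.2 kg.
Tool frame: the origin (TCP) lies midway between the tips of the shut fingers; the grasp point (between the pads) lies 19 mm behind it (env.hold_point_z is the distance from the TCP to the grasp point, in m); x points along the fingers, z is the direction in which the jaws open and shut, and the axes are right-handed (so a half turn about x gives the same grasp; the last joint's range is limited). The gripper opens to 85 mm and grips with 20 to 120 N. Pads are 22 mm wide; open, the fingers measure 114 mm over their backs; the gripper's body (76 mm by 85 mm) begins 54 mm behind the grasp point. The pads swing forward as they close: fully open they stand 13 mm farther back than shut.
Start: joints at [-1.391, 0.313, 1.498, -0, 1.331, -0.223], TCP at [0.206, -0.483, 0.231] pointing down, gripper open.
Joint ranges: [-2.94, 2.94], [-0.97, 2.17], [0.19, 2.56], [-1.23, 4.37], [0.02, 3.11], [-2.88, 2.88]. Speed limits (rad/s): [2.39, 2.39, 3.01, 3.14, 3.14, 3.14].

## Interface

Orientations are given as a unit quaternion [x, y, z, w].
In Python, from bench import env, kinematics, monitor, eyes, job gives the robot as it stands. The module is installed in compiled form; this text tells all that it offers. Calls block until the motion is done:
- env.reach(position, orientation): joint-space move of the TCP to a pose.
- env.movel(position, velocity=0.15, frame=None, guard=None): straight line of the TCP; frame=None keeps the orientation; velocity is the mean speed in m/s. With guard (N) it stops when the force on the tool has changed by that much, and returns True; else False.
- env.set_joints(angles): joint-space move.
- env.release() and env.close_gripper(effort=None): open the fingers fully, or close them until they stop; effort is the grip in N (None keeps the last).
- env.hold(seconds).
- kinematics.ik(position, orientation): joint angles nearest the present ones, or None.
- monitor.sense(): the state.
- eyes.grab_frame(name): name is "scene" or "top" or "wrist"; returns a dict with "frame" (384x512x3 uint8, red, green, blue), "mtx" (3x3 intrinsics, pixels), "k1" (the pictures are not rectified: a ray, as slopes to the right and down, at radius r is drawn at 1 + k1 r^2 times it, then the intrinsics apply), "view" (4x4, takes a point from world to camera coordinates). Camera axes: x right, y down, z forward; pixel columns grow to the right and rows downward; lengths in m; the calibration is good to about 2 mm. A picture is of the moment at which its call begins. There is no depth.
A pose or a line that the arm cannot do raises env.MotionError and nothing moves.
- job.hand_in(): hands the job in, once; it reports no verdict.
The state is a dict: "clock": time; "joints": joint angles; "qvel": joint speeds; "joint_efforts": joint torques, N m; "position": TCP position; "ee_rot": TCP orientation; "contact_force": force on the tool from outside, world axes, zero at the start; "ft_torque": the same for the moment, N m; "finger_gap": opening from 0.0 (shut) to 1.0 (fully open).
Only numpy, scipy, OpenCV 4.12 (cv2) and the standard library are available. Lean on these libraries where they do the work, as an engineer would, in place of code of your own. Each camera call takes 0.05 s, during which the arm holds its last target.

## Task

Finish the hanging bracket on the bench, in either order: turn its wing nut clockwise (seen from above) until it is tight against its stop, and push the R-clip, whose straight leg is already started in the cross-drilled pin, down through the pin until its bow springs over the pin and the clip sits fully home. Then leave both alone.

Things in the scene. Friction and masses are not known exactly. Their poses are not given: they have to be found in the camera images.
- bracket: Grey steel hanging bracket, fixed to the bench. Base plate 110 mm (its x) by 195 mm (its y, -133 to +62), 12 mm thick; origin on the bench surface. The -y end is a U-channel: flanges along y, inner faces at x = +-49 mm, y -133 to -13, tops 45 mm above the bench; in it a 36 mm wide strap (top 24 mm above the bench) carries the wing nut at x 0, y -70. A loose washer lies on the plate.
- pin: Bare steel pin, 22 mm diameter, held by two rounded cheeks at the bracket's +y end (at y +11 and +51, 8 mm thick, tops 90 mm above the bench); a dark hanging eye between them is 115 mm high. It lies along y, axis at x 0, 65 mm above the bench, and sticks out to y +118. Does not move. Origin and axes: the same as the bracket's.
- pin_hole (a point): Centre of the pin's vertical cross hole, on the pin's axis (bracket x 0, y +90, 65 mm above the bench). Axes as the bracket's.
- clip_top (a point): Top of the coil at the R-clip's upper end: press here, straight down. Coil 21 mm across (bracket x), 10 mm wide (y). It stands upright over the pin, 5 mm wire, straight leg down in the cross hole (leg axis 8 mm to -x of this point), sprung bow on the leg's +x side. This point is 109.5 mm above the bench at home, 137 to 146 mm at the start. Axes as the bracket's; the clip only slides up and down.
- clip (a joint): How far the clip is pushed down, m: 0 = highest, 0.036 = home (hard stop 0.0375). Starts between 0 and 0.008 and stays where left (friction 1.5 N). From about 0.009 the bow's toe rides on the pin and the push rises to about 10 N (at most 15); past about 0.023 the bow snaps under the pin and helps to pull the clip home.
- bow (a joint): Spring opening of the clip's bow, rad: 0 = relaxed; about 0.12 as it passes over the pin; back near 0 when it has sprung round the pin.
- nut_top (a point): Centre of the plain steel wing nut, on its upright axis, level with the wings' tops, 57 mm above the bench. Two flat upright wings, 64 mm tip to tip, 7 mm thick, 33 to 57 mm above the bench; round hub 20 mm in diameter, 27 to 43 mm above the bench. Its y axis runs along the wings, x is square to their faces. The flanges leave 49 mm on each side (bracket x) of the axis.
- wing_tip (a point): Outer end of one wing, half-way up it (45 mm above the bench), 32 mm from the nut's axis: the wing that points along the bracket's +y when the nut reads 0 and along +x when it is tight.
- nut (a joint): Turn of the wing nut, rad, clockwise from above: 0 = loose, 1.57 = tight at its stop. Starts between 0 and 0.5. At 0 the wings lie along the bracket's y, at 1.57 along its x. Steady friction 0.1 N m (4 N on a wing, 25 mm out); it stays where left and does not rise or sink. Push a wing with closed fingers, or pinch the wings from above.

How it is judged:
By the outcome, as a careful person would: the job done as asked, in the order asked, and still so for the second after the job is handed in, with the robot touching nothing.
It also fails if it takes over 48 s, if anything falls off the work surface, if the arm or the gripper's body presses on something with over 40 N, if the wrist force passes 120 N, or if a joint passes its speed limit or range.

## Working session

There is one attempt and no reset: what is moved stays moved. The work goes in short steps, each a Python script; the robot and the scene stay as the last script left them, time stands still between calls to the robot, and variables do not carry over. Pictures are saved under pics/ and viewed, and the job is handed in when it is done.

```bash
mkdir -p pics && cat > h.py <<'E'
import numpy as np, cv2
from bench import env, kinematics, monitor, eyes, job
import pickle
def shot(n,tag):
    f=eyes.grab_frame(n); pickle.dump(f,open(f'pics/{tag}.pkl','wb'))
    cv2.imwrite(f'pics/{tag}.png',cv2.cvtColor(f['frame'],cv2.COLOR_RGB2BGR)); return f
def proj(f,P):
    P=np.atleast_2d(P).astype(float); V=np.array(f['view']); c=P@V[:3,:3].T+V[:3,3]
    s=c[:,:2]/c[:,2:]; r2=(s**2).sum(1,keepdims=True); s=s*(1+f['k1']*r2); K=np.array(f['mtx'])
    return np.c_[s[:,0]*K[0,0]+K[0,2],s[:,1]*K[1,1]+K[1,2]]
def ray(f,uv):
    K=np.array(f['mtx']);V=np.array(f['view'])
    d=np.array([(uv[0]-K[0,2])/K[0,0],(uv[1]-K[1,2])/K[1,1]]);s=d.copy()
    for _ in range(20): s=d/(1+f['k1']*(s@s))
    R=V[:3,:3]; o=-R.T@V[:3,3]; v=R.T@np.r_[s,1]; return o,v/np.linalg.norm(v)
def atz(f,uv,z):
    o,v=ray(f,uv); return o+v*(z-o[2])/v[2]
def tri(*obs):
    A=np.zeros((3,3));b=np.zeros(3)
    for f,uv in obs:
        o,v=ray(f,uv);M=np.eye(3)-np.outer(v,v);A+=M;b+=M@o
    X=np.linalg.solve(A,b); return X,[np.round(proj(f,X)[0]-uv,1) for f,uv in obs]
def load(t): return pickle.load(open(f'pics/{t}.pkl','rb'))
def crop(t,x0,y0,x1,y1,k,out):
    im=cv2.imread(f'pics/{t}.png')[y0:y1,x0:x1]; cv2.imwrite(f'pics/{out}.png',cv2.resize(im,None,fx=k,fy=k,interpolation=cv2.INTER_CUBIC))
E
python3 - <<'E'
from h import *
for n in ("scene","top","wrist"):
    f=shot(n,n+"0"); V=np.array(f['view']); print(n,-V[:3,:3].T@V[:3,3],f['k1'],np.array(f['mtx'])[0,0])
s=monitor.sense(); print(s['clock'],s['position'],s['ee_rot'],s['finger_gap'],env.hold_point_z)
E
```

```text
scene [ 0.76392437 -0.2439201   0.67158195] -0.1927909969790306 467.2176253700815
top [0.45611771 0.02242025 0.75429116] -0.04581762636444432 352.9372332653734
wrist [ 0.27591927 -0.45249271  0.3729902 ] -0.05201905038137923 339.5958703230096
0.15 [ 0.20576132 -0.48279137  0.23087157] [ 0.39013747  0.59014569 -0.38962968  0.589669  ] 1.0031089794324481 0.0187
```

View pics/scene0.png

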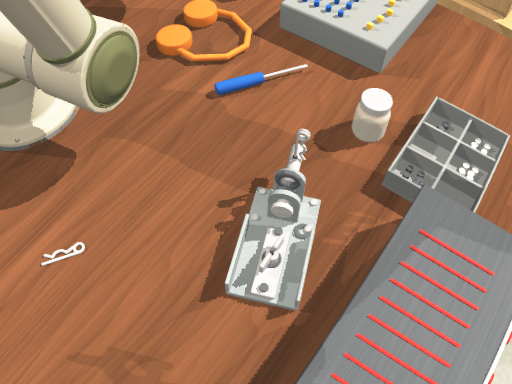

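View pics/top0.png

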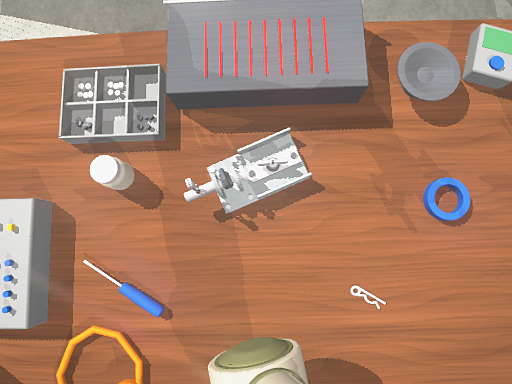

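View pics/wrist0.png

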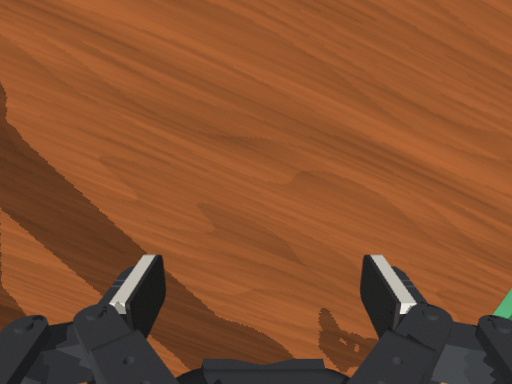

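The bracket is in scene at about (275,230) and in top at (255,170), with the clip at top (190,190) and scene (300,140). A separate R-clip lies loose on the bench as a decoy. I'll enlarge these areas.

```bash
python3 - <<'E'
from h import *
crop('scene0',215,115,335,315,3,'c1')
crop('scene0',215,115,335,215,6,'c1b')
crop('top0',175,120,320,220,5,'c2')
E
```

```text
(no output)
```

View pics/c1.png

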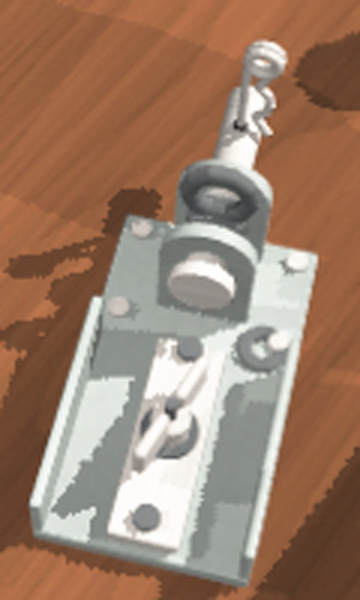

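View pics/c1b.png

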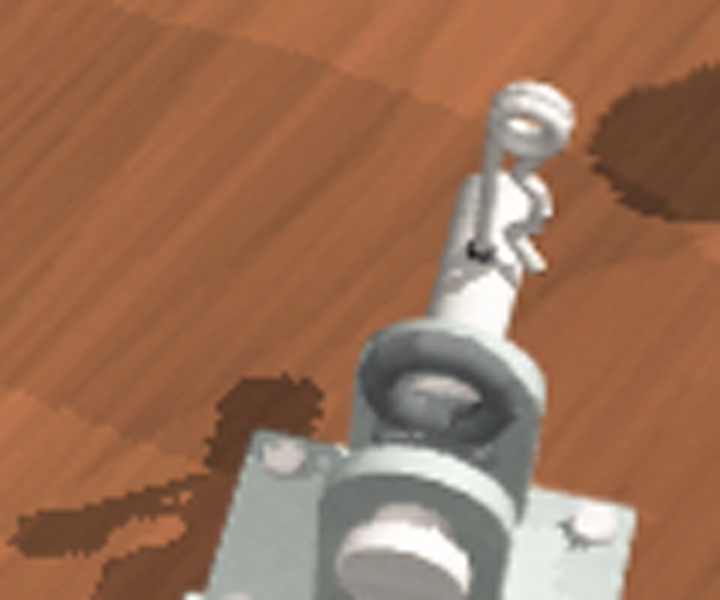

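View pics/c2.png

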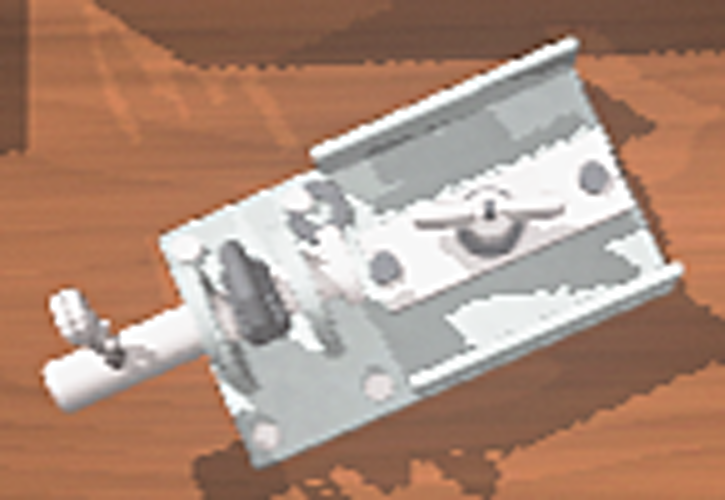

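```bash
cat > fit.py <<'E'
from h import *
from scipy.optimize import least_squares
s=load('scene0');t=load('top0')
T=lambda u,v:np.array([175+u/5,120+v/5])-.0
S=lambda u,v:np.array([215+u/3,115+v/3])
obs=[(t,T(578,40),(55,-133,45)),(t,T(683,268),(-55,-133,45)),(t,T(312,152),(55,-13,45)),(t,T(160,240),(55,62,12)),(t,T(255,467),(-55,62,12)),(t,T(412,380),(-55,-13,45)),
(s,S(128,215),(-55,62,12)),(s,S(318,253),(55,62,12)),(s,S(31,503),(-55,-133,45)),(s,S(93,297),(-55,-13,45))]
def W(p,P):
    c,n=np.cos(p[2]),np.sin(p[2]);P=np.asarray(P)/1e3
    return np.array([p[0]+c*P[0]-n*P[1],p[1]+n*P[0]+c*P[1],P[2]])
def res(p): return np.concatenate([proj(f,W(p,P))[0]-uv for f,uv,P in obs])
r=least_squares(res,[.55,.05,.3],loss='soft_l1')
if __name__=='__main__':
    print(r.x);print(res(r.x).reshape(-1,2).round(1))
    for n,f in(('scene0',s),('top0',t)):
        print(n,[(k,proj(f,W(r.x,k))[0].round(1)) for k in [(0,90,65),(0,118,65),(0,-70,57),(0,90,140)]])
    C,e=tri((t,T(72,300)),(s,np.array([215+532/6,115+113/6])));print('coil top',C,e)
    c,n=np.cos(r.x[2]),np.sin(r.x[2]);d=C[:2]-r.x[:2];print('in bracket',c*d[0]+n*d[1],-n*d[0]+c*d[1])
    for a in [(415,222),(565,212),(490,208)]: 
        X=atz(t,T(*a),.057 if a[0]!=490 else .05);d=X[:2]-r.x[:2];print('nut',X,c*d[0]+n*d[1],-n*d[0]+c*d[1])
    for a in [(200,365),(142,460),(172,412)]: 
        X=atz(s,S(*a),.057 if a[0]!=490 else .05);d=X[:2]-r.x[:2];print('nut s',X,c*d[0]+n*d[1],-n*d[0]+c*d[1])
E
python3 fit.py
```

```text
[0.58518466 0.0757461  0.38315632]
[[-0.7 -2.2]
 [ 0.5 -0.1]
 [-0.5 -1.9]
 [-0.7 -1.9]
 [-0.1 -0.5]
 [ 0.6  1. ]
 [-0.6 -1.1]
 [ 0.  -0.1]
 [-1.5  0.6]
 [-0.5 -1.1]]
scene0 [((0, 90, 65), array([294.6, 160.6])), ((0, 118, 65), array([297.9, 147.4])), ((0, -70, 57), array([271.9, 249.7])), ((0, 90, 140), array([298.2, 130.5]))]
top0 [((0, 90, 65), array([199. , 191.2])), ((0, 118, 65), array([186.1, 196.8])), ((0, -70, 57), array([272.9, 160.2])), ((0, 90, 140), array([190.7, 185.7]))]
coil top [0.56133856 0.16120562 0.13798654] [array([0.5, 0.4]), array([ 0.7, -0.2])]
in bracket 0.009832015167572112 0.08817763989379188
nut [0.60364609 0.04105355 0.057     ] 0.004152971262147113 -0.03907877271939269
nut [ 0.60583067 -0.01942839  0.057     ] -0.016432008582559637 -0.09599183477621831
nut [0.60996447 0.01055624 0.05      ] -0.0013882062208122777 -0.06972682403753476
nut s [0.61067393 0.03677037 0.057     ] 0.009069957935968797 -0.045678733615993325
nut s [ 0.61725856 -0.02114682  0.057     ] -0.006475199411554541 -0.10185797240749445
nut s [0.61423771 0.00778087 0.057     ] 0.0015376011473520572 -0.0738985036233355
```

```bash
cat >> h.py <<'E'
from scipy.spatial.transform import Rotation as Ro
def quat(j):
    z=np.array([np.cos(j),np.sin(j),0]);x=np.array([0,0,-1.]);y=np.cross(z,x)
    return Ro.from_matrix(np.c_[x,y,z]).as_quat()
E
python3 - <<'E'
from h import *
s=monitor.sense();R=Ro.from_quat(s['ee_rot']).as_matrix();print(R.round(3))
f=load('wrist0');V=np.array(f['view']);C=np.eye(4);C[:3,:3]=V[:3,:3].T;C[:3,3]=-V[:3,:3].T@V[:3,3]
print('cam in tool',R.T@(C[:3,3]-s['position']),'\n',(R.T@C[:3,:3]).round(3))
for j in(0.08,.08+np.pi,-1.19,-1.19+np.pi):
    print(j,kinematics.ik([.612,.011,.2],quat(j)))
    print(j,kinematics.ik([.612,.011,.047],quat(j)))
E
```

```text
[[-0.     0.92   0.392]
 [ 0.001  0.392 -0.92 ]
 [-1.     0.    -0.001]]
cam in tool [-0.14210083  0.07645225 -0.00051105] 
 [[-0.001 -0.299  0.954]
 [ 0.001 -0.954 -0.299]
 [ 1.     0.     0.001]]
0.08 [-1.73192254e-01  5.29163762e-01  1.26180431e+00 -4.44089210e-16
  1.35062458e+00 -2.53192254e-01]
0.08 [-1.73192254e-01  6.90821768e-01  1.41826316e+00 -4.44089210e-16
  1.03250773e+00 -2.53192254e-01]
3.221592653589793 None
3.221592653589793 None
-1.19 [-1.73192254e-01  5.29163762e-01  1.26180431e+00 -4.44089210e-16
  1.35062458e+00  1.01680775e+00]
-1.19 [-1.73192254e-01  6.90821768e-01  1.41826316e+00 -4.44089210e-16
  1.03250773e+00  1.01680775e+00]
1.9515926535897932 [-1.73192254e-01  5.29163762e-01  1.26180431e+00 -4.44089210e-16
  1.35062458e+00 -2.12478491e+00]
1.9515926535897932 [-1.73192254e-01  6.90821768e-01  1.41826316e+00 -4.44089210e-16
  1.03250773e+00 -2.12478491e+00]
```

```bash
python3 - <<'E'
from h import *
env.reach([.605,.0,.25],quat(.08)); shot('wrist','w1')
env.movel([.60,.07,.25],velocity=.15); shot('wrist','w2')
print(monitor.sense()['clock'])
E
```

```text
3.1083
```

View pics/w1.png

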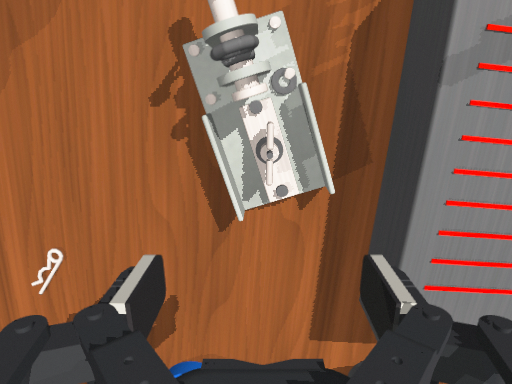

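View pics/w2.png

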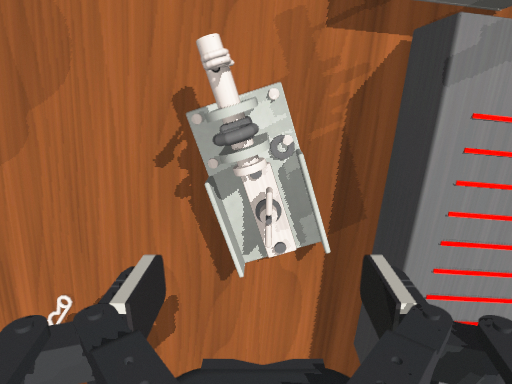

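```bash
python3 - <<'E'
from h import *
crop('w1',195,80,345,230,5,'d1')
crop('w2',175,20,345,130,4.5,'d2')
crop('w2',195,150,345,290,5,'d3')
E
```

```text
(no output)
```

View pics/d1.png

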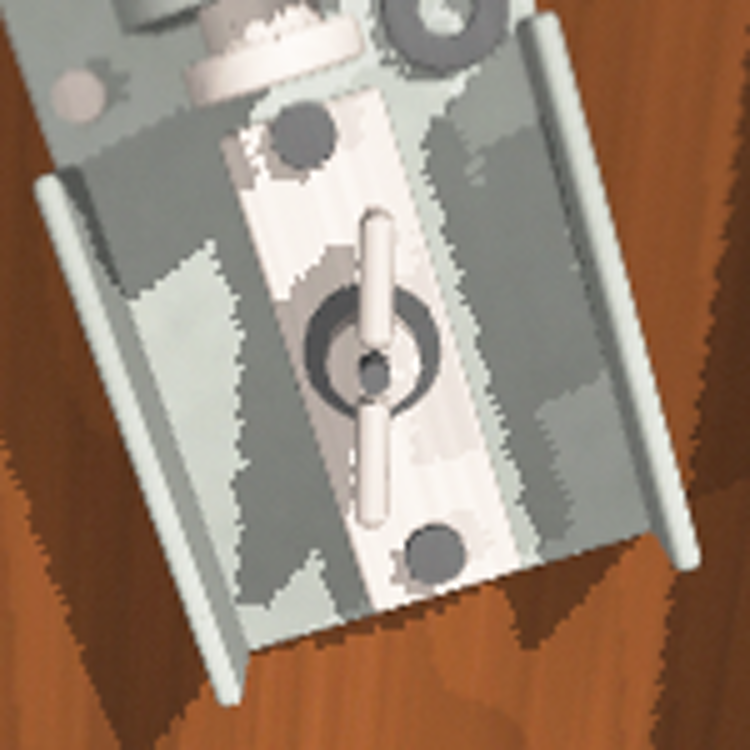

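View pics/d2.png

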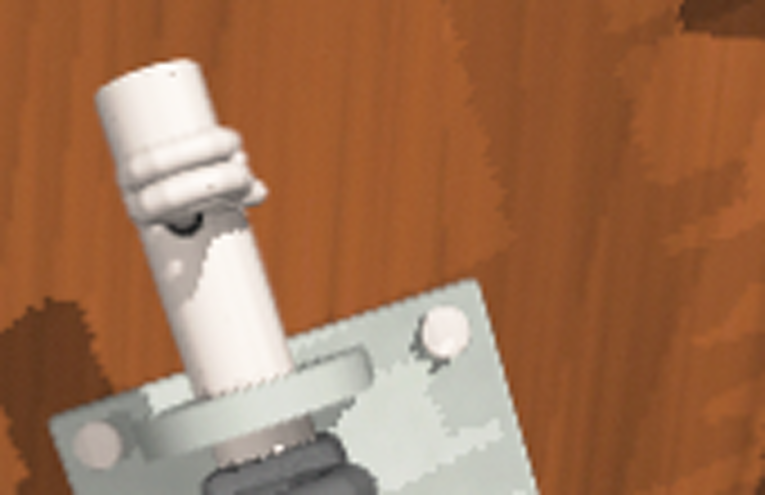

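View pics/d3.png

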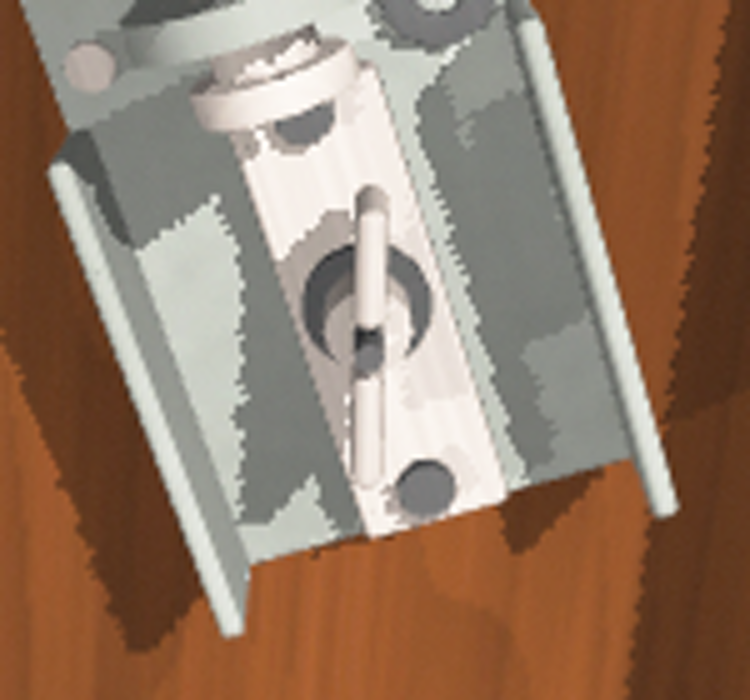

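```bash
cat > fit2.py <<'E'
from fit import *
w1=load('w1');w2=load('w2')
A=lambda u,v:np.array([195+u/5,80+v/5])
B=lambda u,v:np.array([175+u/4.5,20+v/4.5])
D=lambda u,v:np.array([195+u/5,150+v/5])
ob2=[(w1,A(219,705),(-55,-133,45)),(w1,A(699,568),(55,-133,45)),(w1,A(36,181),(-55,-13,45)),(w2,B(50,415),(-55,62,12)),(w2,B(475,279),(55,62,12)),
(w2,D(222,636),(-55,-133,45)),(w2,D(678,515),(55,-133,45)),(w2,D(50,168),(-55,-13,45))]
o1=list(obs)
def R(p,o): return np.concatenate([proj(f,W(p,P))[0]-uv for f,uv,P in o])
q=least_squares(lambda p:R(p,ob2),r.x,loss='soft_l1').x
qa=least_squares(lambda p:R(p,ob2+o1),r.x,loss='soft_l1').x
if __name__=='__main__':
    print('wrist only',q,'all',qa);print(R(q,ob2).reshape(-1,2).round(1).tolist())
    loc=lambda X:(np.array([[np.cos(q[2]),np.sin(q[2])],[-np.sin(q[2]),np.cos(q[2])]])@(X[:2]-q[:2])*1e3).round(1)
    for a,b in [((375,212),(372,195)),((372,525),(367,485))]:
        X,e=tri((w1,A(*a)),(w2,D(*b)));print('wing',X.round(4),e,loc(X))
    for f,a,b in((w1,A(376,240),A(372,500)),(w2,D(372,220),D(368,470))):
        d=atz(f,b,.057)-atz(f,a,.057);print('wing dir',np.arctan2(-d[1],-d[0]), 'nut',q[2]+np.pi/2-np.arctan2(-d[1],-d[0]))
    print('nut ctr pred', W(q,(0,-70,57)),proj(w1,W(q,(0,-70,57))),proj(w2,W(q,(0,-70,57))))
    X=atz(w1,A(373.5,368),.057);print(X,loc(X))
    C,e=tri((w2,B(188,160)),(t,T(72,300)),(s,np.array([215+532/6,115+113/6])));print('coil',C,e,loc(C),'pred',W(q,(8,90,C[2]*1e3)))
    print('hole top px w2',proj(w2,W(q,(0,90,76)))[0]-[175,20], 'pin end',(proj(w2,W(q,(0,118,76)))[0]-[175,20])*4.5,(proj(w2,W(q,(8,90,140)))[0]-[175,20])*4.5)
E
python3 fit2.py
```

```text
wrist only [0.58589604 0.07725491 0.37865042] all [0.58546475 0.07680242 0.38160041]
[[-0.1, 1.1], [1.3, 0.3], [-1.1, -0.6], [-0.5, 0.0], [1.5, -0.8], [-0.1, 1.0], [0.6, 0.2], [-1.1, -0.3]]
wing [0.6094 0.0432 0.042 ] [array([0.3, 0. ]), array([-0.2, -0. ])] [  9.2 -40.3]
wing [ 0.6136 -0.019   0.0549] [array([0.1, 0. ]), array([-0.1, -0. ])] [ -9.8 -99.7]
wing dir 1.6408199358929891 nut 0.3086268094041238
wing dir 1.6421332893907719 nut 0.30731345590634107
nut ctr pred [0.61177272 0.0122134  0.057     ] [[270.31977337 155.43372968]] [[269.1359972  221.15768199]]
[0.61099798 0.01401018 0.057     ] [ -0.1 -68. ]
coil [0.56064625 0.16377671 0.13506128] [array([1. , 3.3]), array([-0.6,  1.1]), array([ 1.1, -0.2])] [ 8.5 89.7] pred [0.56005934 0.16383704 0.13506128]
hole top px w2 [42.04193083 47.22400192] pin end [141.50417787  65.92056256] [184.75678779 171.68284762]
```

```bash
python3 - <<'E'
from h import *
st=lambda m:(lambda s:print(m,round(s['clock'],2),s['position'].round(4) if hasattr(s['position'],'round') else s['position'],np.round(s['contact_force'],1),np.round(s['ft_torque'],2),round(s['finger_gap'],3),np.round(s['joints'],3)))(monitor.sense())
N=[.6115,.0125]; q=quat(.071)
env.reach([*N,.15],q); st('above')
print(env.movel([*N,.045],velocity=.08,guard=12)); st('down')
env.close_gripper(effort=40); st('closed')
shot('wrist','w3')
E
```

```text
above 3.64 [0.612  0.0122 0.1512] [-0.2 -0.   0.5] [-0.01 -0.03  0.01] 0.997 [-0.171  0.569  1.328  0.     1.243 -0.241]
False
down 5.11 [0.6118 0.0125 0.0455] [-0.4  0.5  0.5] [-0.02 -0.01 -0.03] 0.998 [-0.171  0.692  1.421  0.     1.028 -0.242]
closed 5.81 [0.6111 0.0125 0.0451] [-5.1 -0.5  4.8] [-0.04  0.81 -0.08] 0.066 [-0.171  0.692  1.421 -0.     1.029 -0.242]
```

View pics/w3.png

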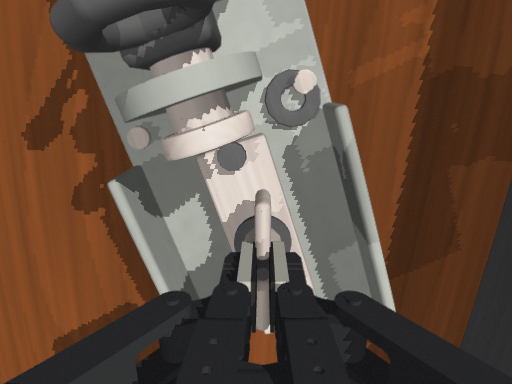

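The fingers are closed on the wing at (262,270), with the jaws square to it and clear of the flanges. Next I turn it.

```bash
python3 - <<'E'
from h import *
st=lambda m:(lambda s:print(m,round(s['clock'],2),np.round(s['position'],4),np.round(s['contact_force'],1),np.round(s['ft_torque'],2),round(s['finger_gap'],3),np.round(s['joints'][5],3)))(monitor.sense())
j=np.array(monitor.sense()['joints'],float); j0=j[5]
for a in (.4,.8,1.15,1.2,1.23,1.26,1.28,1.30,1.32):
    j[5]=j0+a; env.set_joints(j); st(a)
    t=np.array(monitor.sense()['ft_torque'])[2]
    if abs(t)>0.6: break
shot('wrist','w4'); st('')
E
```

```text
0.4 6.33 [0.6111 0.0124 0.0451] [-2.2 -0.8  2.4] [-0.06  0.29 -0.1 ] 0.066 0.155
0.8 6.79 [0.6112 0.0124 0.0451] [-1.5 -0.7  1. ] [-0.16  0.17 -0.07] 0.063 0.553
1.15 7.22 [0.6113 0.0123 0.0451] [ 0.9 -2.6  0. ] [-0.34 -0.07 -0.12] 0.061 0.903
1.2 7.47 [0.6113 0.0123 0.0451] [ 0.1 -1.9  0.2] [-0.5  -0.23 -0.03] 0.063 0.954
1.23 7.72 [0.6113 0.0123 0.0452] [ 2.3 -3.9 -1.3] [-0.55 -0.32 -0.03] 0.062 0.986
1.26 7.97 [0.6113 0.0123 0.0452] [ 2.3 -2.9 -1. ] [-0.7 -0.4 -0. ] 0.063 1.017
1.28 8.22 [0.6113 0.0123 0.0452] [ 2.8 -4.7 -1.7] [-0.76 -0.52  0.44] 0.067 1.037
1.3 8.47 [0.6112 0.0124 0.0452] [ 3.4 -4.1 -1. ] [-0.75 -0.55  0.7 ] 0.067 1.057
 8.52 [0.6112 0.0123 0.0452] [ 3.2 -3.5 -0.6] [-0.71 -0.51  0.77] 0.068 1.057
```

View pics/w4.png

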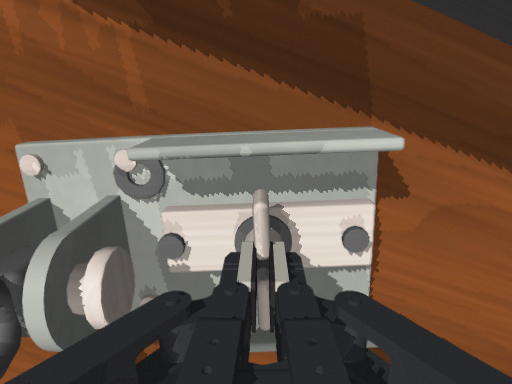

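The stop is reached: torque went from about 0 to 0.7 N·m at nut ≈ 1.57, and the wings lie square to the strap. Before opening the jaws towards the pin head, I'll check how much room there is.

```bash
python3 - <<'E'
from fit2 import *
for y in (0,-5,-10,-15):
    print(y,[((proj(w1,W(q,(x,y,z)))[0]-[195,80])*5).round() for x,z in((-18,65),(18,65),(0,83),(0,47))])
w4=load('w4')
for y in (0,-5,-10,-15):
    print(y,[proj(w4,W(q,(x,y,z)))[0].round() for x,z in((-16,65),(16,65),(0,81),(0,49))])
crop('w4',0,180,270,384,3,'e4')
E
```

```text
0 [array([175.,  58.]), array([361.,  -2.]), array([264.,  27.]), array([271.,  29.])]
-5 [array([184.,  84.]), array([369.,  25.]), array([272.,  55.]), array([279.,  54.])]
-10 [array([192., 111.]), array([377.,  52.]), array([281.,  83.]), array([287.,  79.])]
-15 [array([201., 137.]), array([385.,  78.]), array([290., 111.]), array([295., 104.])]
0 [array([105., 318.]), array([ 90., 251.]), array([ 78., 309.]), array([113., 267.])]
-5 [array([116., 317.]), array([102., 251.]), array([ 91., 309.]), array([124., 267.])]
-10 [array([127., 317.]), array([114., 251.]), array([104., 309.]), array([134., 266.])]
-15 [array([138., 317.]), array([126., 251.]), array([117., 309.]), array([145., 266.])]
```

View pics/e4.png

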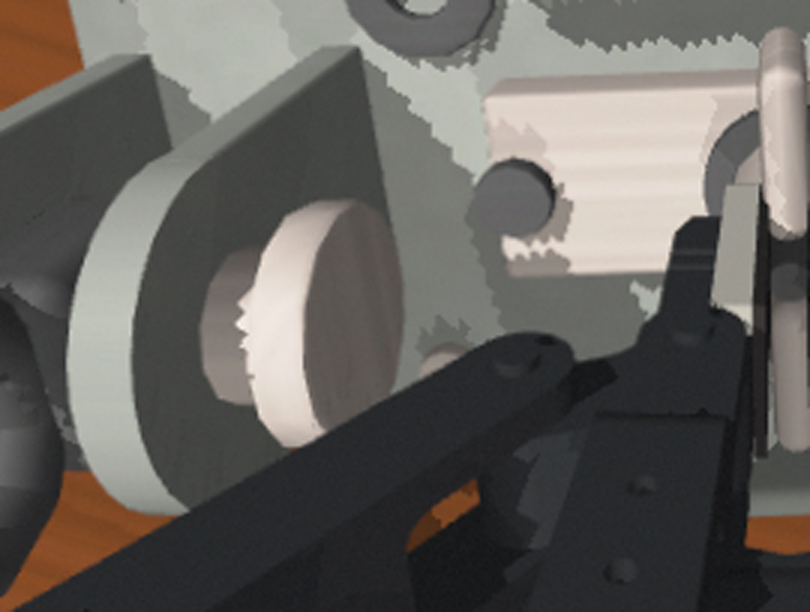

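The pin head's face is at y ≈ -10, which is 60 mm from the nut axis. The open fingers reach 57 mm, so that is too tight. I'll ease the grip to 20 N and slide straight up off the wings instead. That also leaves the fingers shut for pressing the clip.

```bash
python3 - <<'E'
from h import *
st=lambda m:(lambda s:print(m,round(s['clock'],2),np.round(s['position'],4),np.round(s['contact_force'],1),np.round(s['ft_torque'],2),round(s['finger_gap'],3),np.round(s['joints'][5],3)))(monitor.sense())
j=np.array(monitor.sense()['joints'],float); j[5]=-.242+1.278
env.close_gripper(effort=20); st('eased'); env.set_joints(j); st('back')
p=monitor.sense()['position']
for z in (.049,.054,.062,.075):
    print(env.movel([p[0],p[1],z],velocity=.04,guard=60)); st(z)
env.movel([p[0],p[1],.20],velocity=.2)
env.close_gripper(effort=40); st('up')
shot('wrist','w5'); shot('top','t5')
crop('w5',100,100,420,384,2.5,'f5')
E
```

```text
eased 8.73 [0.6113 0.0124 0.0452] [ 3.5 -4.4 -1.6] [-0.71 -0.47  0.74] 0.063 1.057
back 8.98 [0.6113 0.0123 0.0452] [ 2.9 -3.4 -0.9] [-0.67 -0.51  0.5 ] 0.064 1.036
False
0.049 9.23 [0.6105 0.0122 0.0467] [  7.1  -4.4 -17.3] [-0.91 -1.26  0.38] 0.065 1.036
False
0.054 9.51 [0.6093 0.0118 0.0505] [  4.9  -7.5 -22. ] [-1.4  -0.93  0.28] 0.069 1.036
False
0.062 9.86 [0.611  0.0129 0.062 ] [ 0.6  0.3 -0.3] [-0.06  0.02  0.05] 0.002 1.036
False
0.075 10.33 [0.6113 0.0124 0.0753] [-0.3 -0.2 -0.2] [-0.08  0.02 -0.01] 0.002 1.036
up 11.32 [0.6109 0.0123 0.1989] [-0.2  0.2  0.6] [0.   0.06 0.03] -0.004 1.036
```

View pics/w5.png

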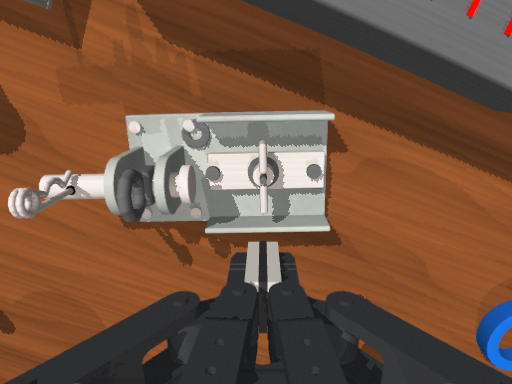

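```bash
python3 - <<'E'
from fit2 import *
crop('w5',180,100,350,250,4.5,'f5'); crop('w5',0,160,130,230,6,'g5')
w5=load('w5');print(proj(w5,[W(q,(8,90,z)) for z in(130,135,140)]))
E
```

```text
[[ 25.51905026 199.71901736]
 [ 20.62090836 202.1142693 ]
 [ 15.52531627 204.61023738]]
```

View pics/f5.png

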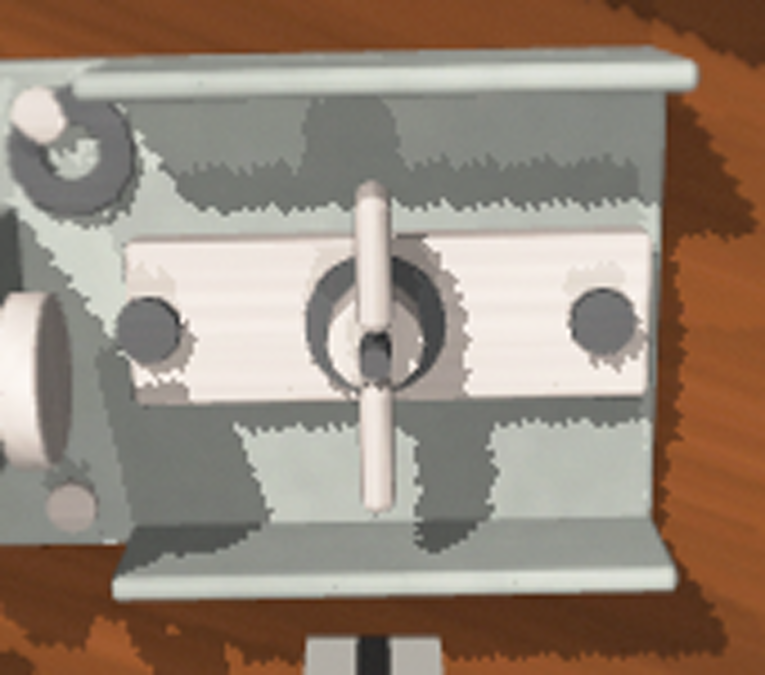

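View pics/g5.png

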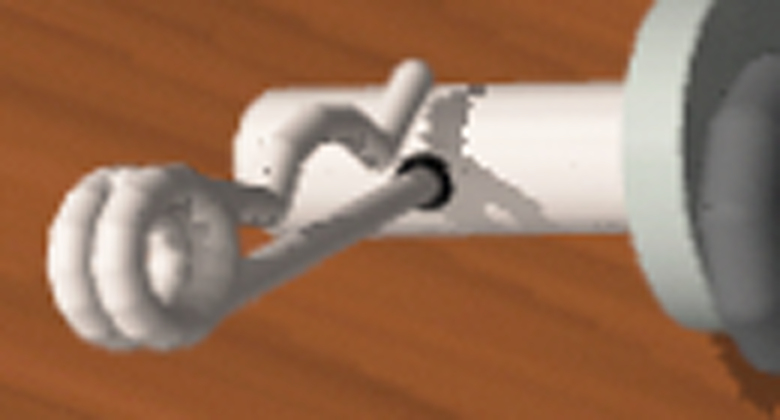

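The wings are exactly square to the strap: the wing runs (372,200)–(378,500), matching the strap's normal. The clip coil is where predicted, so I'll press it.

```bash
python3 - <<'E'
from h import *
st=lambda m:(lambda s:print(m,round(s['clock'],2),np.round(s['position'],4),np.round(s['contact_force'],1),np.round(s['ft_torque'],2),round(s['finger_gap'],3)))(monitor.sense())
P=[.5603,.1637]; q=quat(-1.192)
env.reach([*P,.19],q); st('above')
env.movel([*P,.150],velocity=.08,guard=10); st('near')
for z in (.140,.135,.130,.125,.12,.115,.1115,.1095,.109,.1085):
    g=env.movel([*P,z],velocity=.03,guard=25); st((z,g))
    if g: break
shot('wrist','w6'); shot('scene','s6')
crop('s6',215,115,335,215,6,'s6c')
E
```

```text
above 12.11 [0.5605 0.1636 0.1901] [ 0.2 -0.7  0.3] [ 0.01  0.04 -0.01] -0.002
near 12.76 [0.5606 0.1635 0.1503] [-0.5 -0.1  0.4] [0.01 0.02 0.02] -0.005
(0.14, False) 13.24 [0.5602 0.1637 0.1399] [0.4 0.2 0.3] [0.   0.01 0.01] 0.001
(0.135, False) 13.56 [0.5602 0.1637 0.1348] [ 0.7  0.4 -0.4] [-0.05  0.01  0.05] -0.0
(0.13, False) 13.88 [0.5603 0.1637 0.13  ] [0.  0.1 1.5] [ 0.03  0.04 -0.02] -0.0
(0.125, False) 14.19 [0.5603 0.1637 0.125 ] [0.2 0.4 2.5] [-0.03  0.04  0.03] -0.001
(0.12, False) 14.51 [0.5601 0.1637 0.1196] [-0.6  0.8  0.2] [ 0.02 -0.03 -0.03] -0.003
(0.115, False) 14.82 [0.5602 0.1637 0.1147] [-0.  -0.4  0.8] [ 0.04 -0.03  0.03] -0.003
(0.1115, False) 15.09 [0.5602 0.1637 0.1113] [ 0.5 -0.6  0. ] [-0.02  0.03 -0.03] -0.0
(0.1095, False) 15.34 [0.5603 0.1637 0.1094] [0.3 0.3 0.7] [ 0.04  0.04 -0.01] -0.004
(0.109, False) 15.59 [0.5603 0.1637 0.1091] [-1.2  0.3  0.3] [ 0.01 -0.05 -0.05] 0.002
(0.1085, False) 15.84 [0.5604 0.1637 0.1087] [-0.4  0.   1.9] [-0.    0.09 -0.01] -0.002
```

View pics/w6.png

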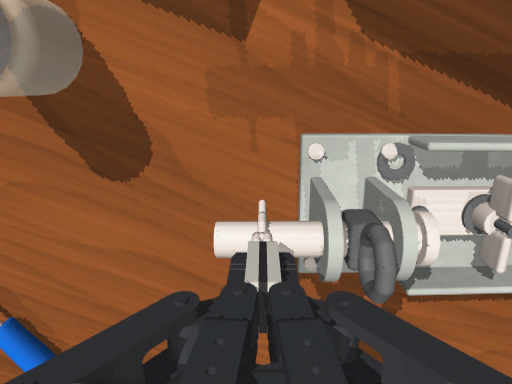

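View pics/s6c.png

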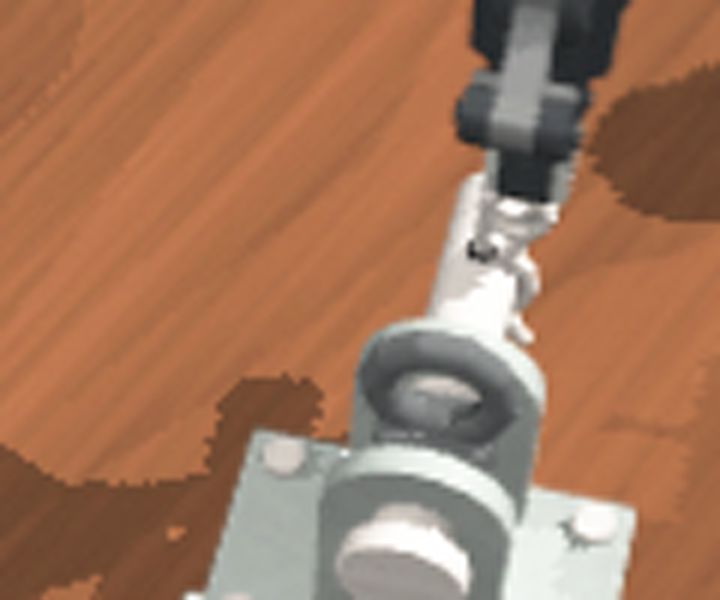

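The bow has snapped round the pin: it now shows below the pin's right side at (520,320). I'll press gently to the stop to confirm, then retreat.

```bash
python3 - <<'E'
from h import *
st=lambda m:(lambda s:print(m,round(s['clock'],2),np.round(s['position'],4),np.round(s['contact_force'],1)))(monitor.sense())
P=[.5603,.1637]
for z in(.1082,.1078,.1074):
    g=env.movel([*P,z],velocity=.02,guard=8); st((z,g))
    if g or monitor.sense()['contact_force'][2]>6: break
env.movel([*P,.20],velocity=.12); st('up')
shot('wrist','w7')
env.reach([.56,.02,.26],quat(-1.192)); shot('wrist','w8')
env.reach([.35,-.25,.3],quat(-1.192)); shot('scene','s8');shot('top','t8'); st('away')
crop('s8',215,115,335,265,4,'s8c'); crop('t8',175,120,320,220,5,'t8c')
E
```

```text
(0.1082, False) 16.19 [0.5604 0.1637 0.1085] [-0.7 -0.2  4.7]
(0.1078, False) 16.44 [0.5605 0.1637 0.1083] [-1.4 -1.4  6.8]
up 17.36 [0.5599 0.1637 0.199 ] [ 0.5 -0.5 -0.1]
away 19.52 [ 0.3506 -0.2494  0.2998] [0.7 0.7 0.2]
```

View pics/s8c.png

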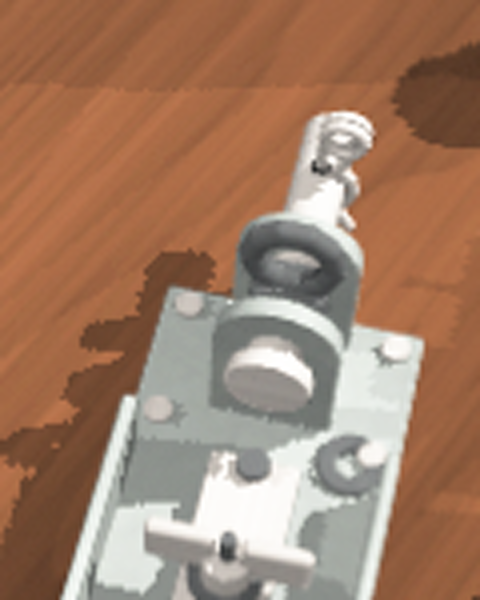

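View pics/w8.png

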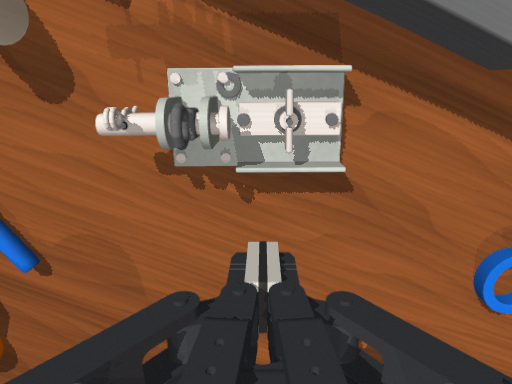

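View pics/t8c.png

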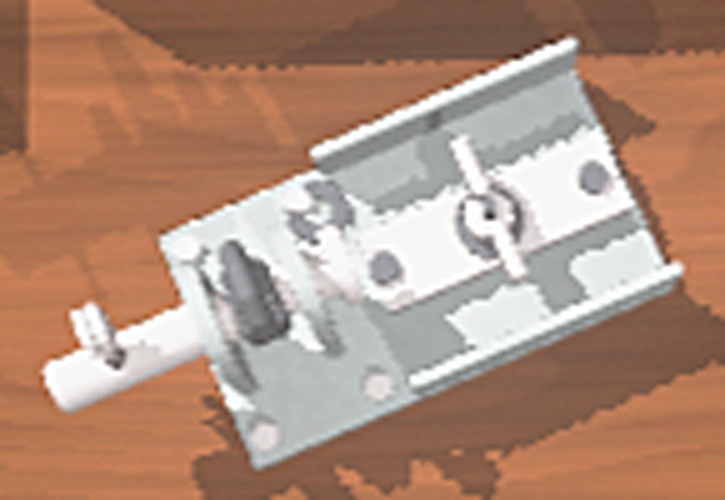

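```bash
python3 - <<'E'
from fit2 import *
s8=load('s8');t8=load('t8')
print(tri((t8,T(88,320)),(s8,np.array([215+345/4,115+122/4])))[0], W(q,(8,90,109.5)))
job.hand_in(); print(monitor.sense()['clock'])
E
```

```text
[0.55909006 0.1623639  0.10707439] [0.56005934 0.16383704 0.1095    ]
the job is handed in; nothing more can be done
the job is handed in; nothing more can be done
```

Both parts of the bracket are finished and I handed the job in at about 19.5 s of the 48 s allowed; no verdict was reported.

- **Wing nut:** I measured it at about 0.31 rad, pinched the wings from above and turned it about 1.26 rad clockwise. The torque then jumped from about 0 to 0.7 N·m, which is the stop. Opening the jaws there would have left only about 3 mm to the pin head, so I eased the grip to 20 N and slid straight up off the wings. Pictures afterwards show the wings square to the strap, as they should be when tight.
- **R-clip:** I pressed the coil straight down with closed fingers to z ≈ 0.1083, where the force began to climb (6.8 N), so it was at the hard stop. Pictures then show the bow round the pin.
- **Final checks:** the arm was clear and touching nothing. A last rough sighting put the coil top at 107 mm against 109.5 mm expected. That 2.4 mm gap is a little more than the roughly 2 mm calibration accuracy, and I trust the reading from the press more.

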